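# Lock a linkage drawbar with its sprung-loop pin

### The arm

A 6-joint arm with a two-finger parallel gripper is mounted at the origin on the work surface. World frame = base frame: x ahead of the robot, y to its left, z up, the work surface at z = 0. Lengths are in mm, angles in rad, forces in N, time in s.
With the tool pointing down it reaches from about 375 to 825 mm from the base axis. Payload 5.5 kg.
Tool frame: the origin (TCP) lies midway between the tips of the shut fingers; the grasp point (between the pads) lies 19 mm behind it; z points along the fingers, x is the direction in which the jaws open and shut, and the axes are right-handed (so a half turn about z gives the same grasp; the last joint's range is limited). The gripper opens to 85 mm and grips with 20 to 120 N. Pads are 22 mm wide; open, the fingers measure 114 mm over their backs; the gripper's body (76 mm by 85 mm) begins 54 mm behind the grasp point. The pads swing forward as they close: fully open they stand 13 mm farther back than shut.
Start: joints at [-1.322, 0.314, -0.047, 1.21, 0, 1.571], TCP at [147.741, -581.522, 231.299] pointing down, gripper open.
Joint ranges: [-2.67, 2.67], [-0.69, 1.73], [-1.03, 1.25], [-2.08, 2.16], [-1.42, 1.45], [-3.14, 3.14]. Speed limits (rad/s): [2.39, 2.39, 3.01, 3.14, 3.14, 3.14].

### API

Orientations are given as [roll, pitch, yaw] about the fixed x, y, z axes, in that order (R = Rz(yaw) Ry(pitch) Rx(roll)).
In Python, from workcell import robot gives the robot as it stands. The module is installed in compiled form; this text tells all that it offers.
- The arm moves only by the tool jog_arm, never from a script. Its argument "plan" is a list of rows, each a list of 5 numbers: the shift along the tool's x, y, z in cm, then the turn about the tool's z in rad, then the closure, from 0 (fully open) to 1 (shut). In form: [[tx, ty, tz, spin, hand], ...]. A call has 1 to 5 rows; each row is the pose to reach, as a shift and turn from the pose measured when the call began, along the tool's axes at that moment; what a row does not reach only later rows make up. A row lasts 1/12 s, in which the tool goes at most 41.7 mm and 7.16 degrees, less where a joint would pass 70% of its speed; a pose out of reach is approached as far as the arm can. A call with a gripper value outside its range is refused whole. The fingers move at their own pace and stop on an object; "force" is the grip in N (left out, the last holds). Time passes only in rows, so rows that repeat a pose let the fingers close. It gives the time, the measured TCP pose, the force and the opening at its end, in the units of the state.
- robot.observe(): the state, without advancing time (a new reading comes with each control period).
- robot.grab_frame(name): name is "scene" or "top"; returns a dict with "frame" (384x512x3 uint8, blue, green, red), "vertical_fov" (degrees; the focal length in pixels is half the picture's height over the tangent of half this angle, whatever the lens; pixels are square), "cx", "cy" (the principal point, pixels), "k1" (the pictures are not rectified: a ray, as slopes to the right and down, at radius r is drawn at 1 + k1 r^2 times it, then the intrinsics apply), "R" (3x3) and "t" (3): a world point X has camera coordinates R X + t. Camera axes: x right, y down, z forward; pixel columns grow to the right and rows downward; lengths in mm; the calibration is good to about 2 mm. A picture is of the moment at which its call begins. There is no depth.
- robot.job_done(): hands the job in, once; it reports no verdict.
The state is a dict: "time_s": time; "q": joint angles; "dq": joint speeds; "effort": joint torques, N m; "eef_pos": TCP position; "tool_rot": TCP orientation; "contact_force": force on the tool from outside, world axes, zero at the start; "wrist_torque": the same for the moment, N m; "finger_gap": opening from 0.0 (shut) to 1.0 (fully open).
Only numpy, scipy, OpenCV 4.12 (cv2) and the standard library are available. Lean on these libraries where they do the work, as an engineer would, in place of code of your own. Each camera call takes 0.05 s, during which the arm holds its last target.

### The job

Take the loop pin out of the wooden block, push it gently down through the cross hole of the drawbar on the grey linkage stand until its shoulder sits on the bar, with the loop pointing out over the bar's free end, then swing the sprung loop down over that rounded end so that it snaps under the bar and stays there. Feel for the hole without leaning on the bar: never press the pin or the bar with more than 40 N. Leave the other things on the desk where they are.

Things in the scene. Friction and masses are not known exactly. Their poses are not given: they have to be found in the camera images.
- stand: Fixed grey linkage stand; origin on the table below its guide block's front face, x level along the drawbar to its free end, z up. On the -x side: base 85 x 120 x 12 mm, guide 60 long, 56 wide, 87 high. The steel drawbar sticks out along +x over free space: 22 mm wide, top 75 and bottom 55 mm above the table, its free end a round nose of 10 mm radius (axis across, level).
- hole_in (a point): Fixed point of the stand, axes as the stand's: where the centre of the drawbar's vertical cross hole would be, on the bar's top face, with the bar pushed in. The bar was left anywhere in its 14 mm end play, so the real hole is 0 to 14 mm from here along +x, same y, z; the nose ends 30 mm beyond it. Hole 11.5 mm wide, through, 1.5 mm chamfer. Bar stiff to slide (14 N), cannot turn.
- block_hole (a point): Centre of the hole mouth on the top of the fixed wooden block (60 x 60 x 45 mm) in which the loop pin stands at the start, shoulder on the block; the hole is 12 mm wide and goes through.
- pin_knob (a point): Centre of the loop pin's flat steel knob, the part to grip: 22 mm along x, 14 mm along y (grip across this), 24 mm high; z up along the pin. Below it an 18 mm round boss, its underside (the shoulder) 24 mm below this point; then the shank, 10 mm thick, 34 mm long, tapered in its last 3 mm. The loop hinges on the boss, 18 mm below this point, on a level axis along y.
- loop_tab (a point): Middle of the flat push tab at the loop's end, 48.5 mm from the hinge (x along the loop, outwards). The loop is a U of 5 mm wire, 36 mm between arm centres; its cross wire is 35.8 mm from the hinge; the tab, 24 mm wide, 4 mm thick, ends 55 mm from the hinge.
- loop (a joint): Loop angle, rad: 0 level along the pin's +x (rest, weak return spring), growing as the tab swings down towards the shank, to 1.3. With the pin home its cross wire meets the bar's nose at about 0.45; the loop stretches 2.3 mm on a stiff spring (7 N/mm), tightest near 0.68, then the wire snaps under the bar and rests near 0.82, held by the nose. If let go earlier it springs back.
- pin: The whole loop pin with its loop, 0.11 to 0.17 kg; origin at the centre of the shoulder's underside, 24 mm below pin_knob, same axes.
- ring_a: Bystander: grey plastic ring, 68 mm across, 30 mm high; origin centre of underside.
- ring_b: Bystander: thick steel ring, 52 mm across, 18 mm high; origin centre of underside.
- piston: Bystander: aluminium piston blank, 60 mm across, 50 mm high; origin centre of underside.
- mug: Bystander: white mug, 80 mm across, 95 mm high; origin centre of underside.
- glue: Bystander: slim white glue bottle, 40 mm across, 130 mm high; origin centre of underside.
- tape: Bystander: roll of tape lying flat, 90 mm across, 24 mm high; origin centre of underside.
- bush: Bystander: small brass flanged bush, 32 mm across, 30 mm high; origin centre of underside.
Things that resemble listed ones, but are neither listed nor needed, are in the scene too. Leave any pink or turquoise look-alike of the pin alone. Leave any blue look-alike of the stand alone.

How it is judged (in metres and radians):
On the way, in this order (a step that is already met when the one before it is completed fails the run):
1. the pin stands in the drawbar's cross hole with its shoulder on the bar, the loop still open and pointing over the free end (x of pin_knob in the frame of hole_in between -0.004 and 0.018 m and y of pin_knob in the frame of hole_in between -0.004 and 0.004 m and z of pin_knob in the frame of hole_in below 0.0265 m and value of joint loop below 0.4 rad), for 0.2 s.
2. the loop is swung past the bar's rounded end (value of joint loop above 0.75 rad), for 0.1 s.
At the end, for the whole second after the job is handed in: The loop pin stands upright (within 0.15 rad) in the drawbar's cross hole with its shoulder on the bar (within 2.5 mm), the loop pointing along the bar (within 0.3 rad) and snapped under the rounded end (loop joint above 0.75 rad), everything at rest (x of pin_knob in the frame of hole_in between -0.004 and 0.018 m and y of pin_knob in the frame of hole_in between -0.004 and 0.004 m and z of pin_knob in the frame of hole_in below 0.0265 m and angle between pin_knob's own z axis and vertical below 0.15 rad and angle between the x axis of pin_knob and the x axis of hole_in, either way round below 0.3 rad and value of joint loop above 0.75 rad and linear speed of pin below 0.02 m/s); the robot touches nothing.
It fails at once if the pin and the stand's bar pressed together with more than 40 N (contact force between pin and stand above 40 N).
It fails at once if the robot presses on the stand or its bar with more than 40 N (contact force between any of the fingers, the arm and stand above 40 N).
It fails at once if another thing on the desk is moved by more than 30 mm (distance of any of ring_a, ring_b, piston, mug, glue, tape, bush from where it was at the start of the episode above 0.03 m).
It also fails if it takes over 58 s, if anything falls off the work surface, if the arm or the gripper's body presses on something with over 40 N, if the wrist force passes 120 N, or if a joint passes its speed limit or range.

## Working session

There is one attempt and no reset: what is moved stays moved. The work goes in short steps, Python scripts to look and compute and a tool call to move; the robot and the scene stay as the last step left them, time stands still between calls to the robot, and variables do not carry over. Pictures are saved under pics/ and viewed, and the job is handed in when it is done.

Besides the shell and the picture viewer there is one more tool, called after "Call:" by a JSON object that holds its "method" and its "body". jog_arm: Moves the arm, as the interface text tells. Its arguments: {"type":"object","properties":{"plan":{"type":"array"},"force":{"type":"number"}},"required":["plan"]}

```bash
mkdir -p pics; ls; cat > h.py <<'E'
import numpy as np, cv2
from workcell import robot
def cam(n):
    f=robot.grab_frame(n); return f
def K(f):
    h=f["frame"].shape[0]; fl=h/2/np.tan(np.radians(f["vertical_fov"])/2)
    return np.array([[fl,0,f["cx"]],[0,fl,f["cy"]],[0,0,1.]]),np.array([f["k1"],0,0,0,0.])
def proj(f,X):
    k,d=K(f); X=np.atleast_2d(np.array(X,float))
    return cv2.projectPoints(X,cv2.Rodrigues(np.array(f["R"]))[0],np.array(f["t"],float),k,d)[0].reshape(-1,2)
def ray(f,p):
    k,d=K(f); u=cv2.undistortPoints(np.array(p,float).reshape(-1,1,2),k,d).reshape(-1,2)
    R=np.array(f["R"]);t=np.array(f["t"])
    return -R.T@t,(np.c_[u,np.ones(len(u))])@R
def onz(f,p,z):
    c,v=ray(f,p); return c+v*((z-c[2])/v[:,2])[:,None]
E
python3 - <<'E'
from h import *
import pickle
for n in("scene","top"):
    f=cam(n); cv2.imwrite(f"pics/{n}0.png",cv2.resize(f["frame"],None,fx=1.5,fy=1.5,interpolation=cv2.INTER_CUBIC))
    pickle.dump(f,open(n+"0.pkl","wb")); k,d=K(f); print(n,k[0,0],f["cx"],f["cy"],d[0],-np.array(f["R"]).T@f["t"],np.array(f["R"])[2])
print(robot.observe())
E
```

```text
pics
scene 474.98887479157503 254.5269234672865 195.113321524798 -0.1872288015950544 [1376.11927716   71.10556034 1003.76055147] [-0.66192427 -0.08899422 -0.74426897]
top 458.9254174969395 254.09004057577306 188.9956652914285 -0.032108875479024246 [ 465.27611924  -52.32019734 1263.071265  ] [ 0.06487436  0.00730756 -0.99786668]
{'time_s': 0.1, 'q': array([-1.32202931e+00,  3.14160574e-01, -4.79651975e-02,  1.21021831e+00,
        3.98852511e-06,  1.57083843e+00]), 'dq': array([ 0.00034193, -0.00070367,  0.00200282, -0.0011632 ,  0.00150943,
       -0.00051812]), 'effort': array([ 7.26565740e-04, -5.40767384e+01,  3.40540552e+01,  1.11443113e-02,
        1.75756992e-05,  5.26333878e-06]), 'eef_pos': array([ 147.59820794, -581.02370979,  230.52372609]), 'tool_rot': array([-3.14158873e+00,  1.54775484e-03, -1.32207142e+00]), 'contact_force': array([ 0.57586642, -0.61921392,  0.00900268]), 'wrist_torque': array([0.03784506, 0.03943346, 0.0008904 ]), 'finger_gap': 1.0004558512580195}
```

View pics/scene0.png

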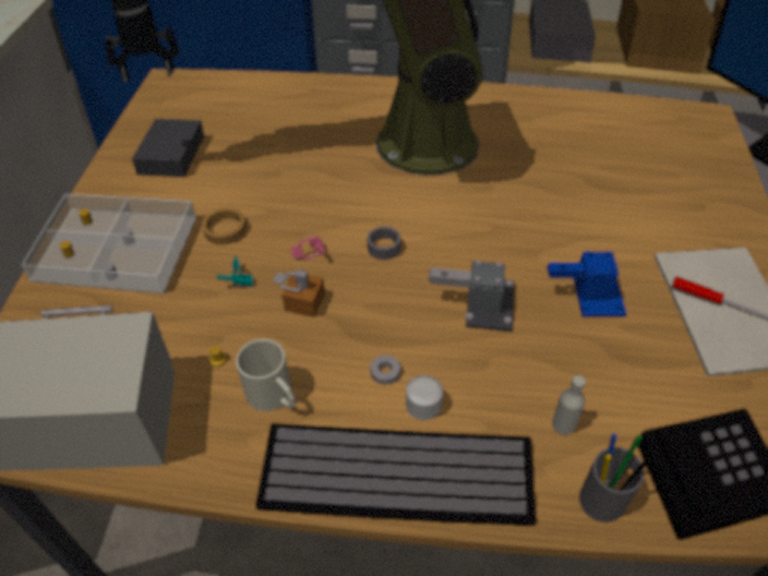

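View pics/top0.png

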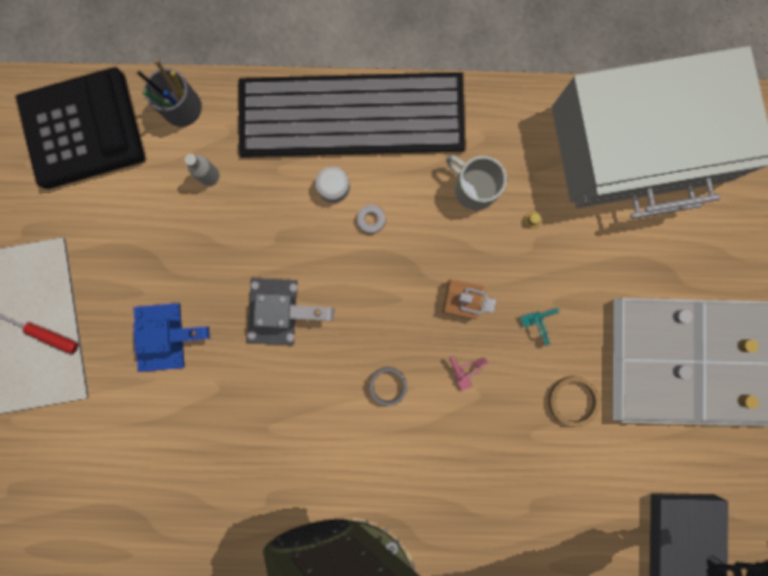

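The scene view shows the stand at about (488,290) with its bar pointing left. The block and pin are at (300,288). In the top view the stand is at (275,312) with the bar's nose at (333,314), and the pin and block are at (467,300) with the loop pointing right. Next I'll zoom in.

```bash
python3 - <<'E'
from h import *
import pickle
s=pickle.load(open("scene0.pkl","rb"));t=pickle.load(open("top0.pkl","rb"))
def crop(f,x0,y0,w,h,k=8): return cv2.resize(f["frame"][y0:y0+h,x0:x0+w],None,fx=k,fy=k,interpolation=cv2.INTER_NEAREST)
a=crop(t,160,182,70,50);b=crop(t,290,182,50,50,8)
cv2.imwrite("pics/tz.png",np.hstack([a,b])[:,:960][:, :800] if 0 else cv2.resize(np.hstack([a,b]),(800,int(400*800/960)),interpolation=cv2.INTER_NEAREST))
a=crop(s,275,165,70,60,6);b=crop(s,175,170,50,60,6)
cv2.imwrite("pics/sz.png",np.hstack([a,b]))
E
```

```text
(no output)
```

View pics/tz.png

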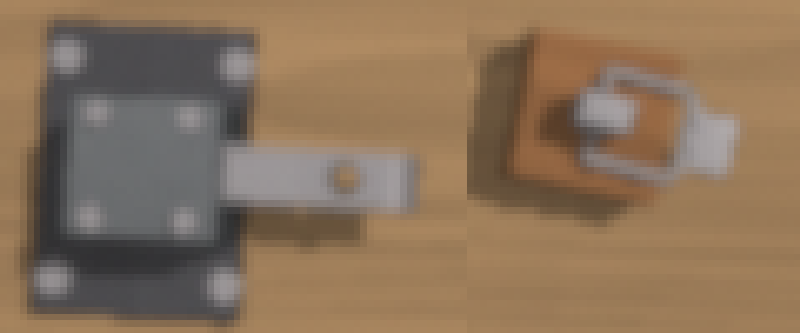

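View pics/sz.png

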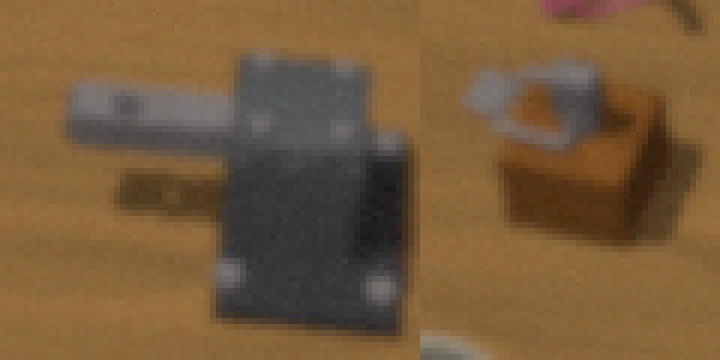

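```bash
cat >> h.py <<'E'
def tri(f,p,g,q):
    c1,v1=ray(f,[p]);c2,v2=ray(g,[q]);v1=v1[0]/np.linalg.norm(v1);v2=v2[0]/np.linalg.norm(v2)
    A=np.c_[v1,-v2];s=np.linalg.lstsq(A,c2-c1,rcond=None)[0];a=c1+s[0]*v1;b=c2+s[1]*v2
    return (a+b)/2,np.linalg.norm(a-b)
E
python3 - <<'E'
from h import *
import pickle
s=pickle.load(open("scene0.pkl","rb"));t=pickle.load(open("top0.pkl","rb"))
for f,(x0,y0,x1,y1) in ((t,(192,200,226,218)),(t,(302,188,342,216)),(s,(284,174,316,194)),(s,(180,178,210,198))):
    g=cv2.cvtColor(f["frame"],cv2.COLOR_BGR2HSV)[y0:y1,x0:x1]
    print(x0,y0);print("\n".join(" ".join("%3d"%v for v in r) for r in g[...,1]))
    if f is s or 1: 
        print("V");print("\n".join(" ".join("%3d"%v for v in r) for r in g[...,2]))
E
```

```text
192 200
 10  10   8   5  47  95 110 110 110 112 111 110 110 110 110 110 109 109 110 110 111 110 111 111 111 110 109 110 110 110 110 111 111 111
 10  10   4   4  52  98 109 111 112 111 112 111 111 110 110 110 109 110 111 110 111 111 110 110 109 110 111 111 111 109 110 110 110 110
  8   9   3   4  39  84 103 104 104 107 107 107 106 108 110 109 111 109 111 111 110 110 110 111 110 111 110 110 111 110 110 110 110 110
  7   3   5   7  18  51  73  77  77  82  85  88  88  89  92  97  97  97  97  98 100 100 100 100 100 104 104 105 106 109 109 112 110 111
  5   6   8   7   9  22  34  37  38  41  44  46  48  48  51  57  57  55  59  62  67  66  67  67  71  76  75  77  83  93 102 109 111 111
  5   4   9   8   8  10  10  12  12  13  15  13  13  15  18  18  18  19  22  29  34  30  28  29  31  35  36  38  45  56  82 103 110 111
  5   6   9   8   8   8   8   8   8   8   8   8   8  10   8   8   9   9  24  39  36  23  10  10  10  11  11  13  16  27  61  98 110 112
  5   6   7   8   8   8   7   8   8   7   8   8   8   8   7   8   9  19  56  81  76  45  14   8   8   8   8   8   9  18  58  99 110 111
  2 
[... 22015 characters left out ...]
 135 134 127 124 121 118 121 120 120 119 123 126 123 114 106  95  84  89  96  96  97  96  98 102 107
137 135 135 130 134 135 132 132 130 120 117 112 114 114 114 118 117 118 114 109  94 100 108 114 118 116 117 115 111 117
136 136 139 136 135 138 135 134 128 126 122 117 115 109 111 111 108 109 109 100 102 115 125 126 127 128 129 124 120 120
138 137 134 135 134 136 134 132 126 125 123 123 122 121 116 116 112 107 107 109 114 121 128 133 133 128 131 130 128 123
133 138 137 136 137 134 132 126 120 115 118 115 120 122 122 122 120 119 122 118 122 126 127 131 131 131 131 129 127 120
137 134 135 134 137 135 133 119 104 102 101 105 108 112 116 117 122 121 123 123 123 126 127 129 129 129 129 129 124 115
```

```bash
python3 - <<'E'
from h import *
import pickle
s=pickle.load(open("scene0.pkl","rb"));t=pickle.load(open("top0.pkl","rb"))
S=cv2.cvtColor(t["frame"],cv2.COLOR_BGR2HSV)[...,1].astype(float);V=t["frame"].max(2).astype(float)
# hole
print("hole tri",tri(t,(211.1,208.2),s,(295.8,182.3)), onz(t,[(211.1,208.2)],75),onz(s,[(295.8,182.3)],75))
# bar edges top view
def cross(a,th,i0):  # subpixel crossing in 1d array
    for i in range(len(a)-1):
        if (a[i]-th)*(a[i+1]-th)<=0 and a[i]!=a[i+1]: return i0+i+(th-a[i])/(a[i+1]-a[i])
up=[];lo=[]
for c in range(198,220):
    up.append((c,cross(S[200:208,c],58,200)));
    l=cross(S[211:218,c][::1],55,211); lo.append((c,l))
U=onz(t,up,75);L=onz(t,lo,75)
for n,E in(("up",U),("lo",L)):
    p=np.polyfit(E[:,1],E[:,0],1); print(n,p,np.arctan(p[0]),E.mean(0),np.std(E[:,0]-np.polyval(p,E[:,1])))
nose=[(cross(S[r,216:226],58,216),r) for r in range(206,212)]
print("nose z65",onz(t,nose,65)[:, :2].round(1).tolist())
# guide top z=87: 
# knob
m=((S<45)&(V>138)).astype(np.uint8); m[:, :304]=0;m[:,315:]=0;m[:193]=0;m[203:]=0
n,l,st,ce=cv2.connectedComponentsWithStats(m); i=1+st[1:,4].argmax();pts=np.argwhere(l==i)[:,::-1].astype(np.float32)
print("knob",ce[i],cv2.minAreaRect(pts),onz(t,[ce[i]],81))
m=(S<45).astype(np.uint8); m[:,:323]=0;m[:,332:]=0;m[:197]=0;m[209:]=0
pts=np.argwhere(m)[:,::-1].astype(np.float32);print("tab",pts.mean(0),cv2.minAreaRect(pts),onz(t,[pts.mean(0)],51))
E
```

```text
hole tri (array([489.97848811,  65.83288082,  72.71057491]), np.float64(1.5454199887042723)) [[489.84902209  66.37614204  75.        ]] [[492.31179861  65.08367694  75.        ]]
up [2.54712479e-02 4.98754150e+02] 0.025465741600740416 [500.62555992  73.47146841  75.        ] 0.11495682143073686
lo [6.62114137e-03 4.76866834e+02] 0.006621044620723274 [477.34834062  72.7225261   75.        ] 0.4084630770285528
nose z65 [[496.5, 39.3], [493.9, 39.0], [491.3, 39.0], [488.7, 39.3], [486.1, 39.3], [483.5, 39.1]]
knob [310.93548387 197.83870968] ((310.9117736816406, 197.85296630859375), (7.033533096313477, 4.123105525970459), 14.03624439239502) [[ 523.04136261 -190.73030343   81.        ]]
tab [325.8125  202.51562] ((326.5, 202.0), (7.0, 10.0), 0.0) [[ 513.14727787 -233.7686285    51.        ]]
```

```bash
python3 - <<'E'
from h import *
import pickle
t=pickle.load(open("top0.pkl","rb"))
print(t["vertical_fov"],{k:v for k,v in t.items() if k!="frame"})
# base z=12 and guide z=87 corners, read from tz.png (scale 6.667, origin 160,182)
for n,z,P in(("base",12,[(50,22),(255,36),(238,322),(28,312)]),("guide",87,[(75,97),(217,97),(217,239),(66,239)])):
    w=onz(t,[(160+x/6.667-.5,182+y/6.667-.5) for x,y in P],z); print(n,w.round(1).tolist(),[round(float(np.linalg.norm(w[i]-w[(i+1)%4])),1) for i in range(4)])
c=cv2.resize(t["frame"][182:232,160:230],None,fx=11,fy=11,interpolation=cv2.INTER_CUBIC);cv2.imwrite("pics/tb.png",c)
E
```

```text
45.40580975779031 {'vertical_fov': 45.40580975779031, 'cx': 254.09004057577306, 'cy': 188.9956652914285, 'k1': -0.032108875479024246, 'R': array([[ 0.02595228, -0.99964731, -0.00563337],
       [-0.99755591, -0.02553145, -0.06504113],
       [ 0.06487436,  0.00730756, -0.99786668]]), 't': array([ -57.26137489,  544.95471318, 1230.57457563])}
base [[552.0, 195.7, 12.0], [548.4, 111.1, 12.0], [431.3, 114.1, 12.0], [433.1, 200.2, 12.0]] [84.7, 117.1, 86.1, 119.0]
guide [[518.1, 170.0, 87.0], [519.5, 115.2, 87.0], [464.9, 113.3, 87.0], [463.4, 171.4, 87.0]] [54.9, 54.6, 58.2, 54.7]
```

View pics/tb.png

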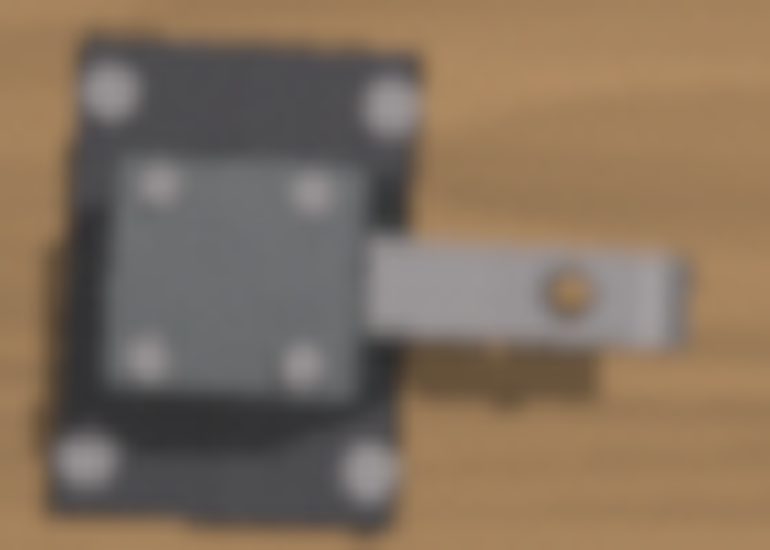

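```bash
python3 - <<'E'
from h import *
import pickle
s=pickle.load(open("scene0.pkl","rb"));t=pickle.load(open("top0.pkl","rb"))
S=cv2.cvtColor(t["frame"],cv2.COLOR_BGR2HSV)[...,1].astype(float)
def ridge(c0,c1,r0,sl,hw=2.5):
    P=[]
    for c in range(c0,c1):
        rc=r0+sl*(c-c0); rr=np.arange(int(round(rc-hw)),int(round(rc+hw))+1); w=np.clip(110-S[rr,c],0,None)**2
        P.append((c,(rr*w).sum()/w.sum()))
    return np.array(P)
A=ridge(312,321,192.8,.28);B=ridge(309,319,206,.25)
for P in(A,B):
    w=onz(t,P,51);p=np.polyfit(w[:,1],w[:,0],1);print(P[[0,-1]].round(1).tolist(),p,w.mean(0), np.std(w[:,0]-np.polyval(p,w[:,1])))
def edge(a,b,th=55):
    n=40;x=np.linspace(a[0],b[0],n);y=np.linspace(a[1],b[1],n)
    v=cv2.remap(S.astype(np.float32),x.astype(np.float32).reshape(1,-1),y.astype(np.float32).reshape(1,-1),cv2.INTER_LINEAR)[0]
    i=np.where((v[:-1]-th)*(v[1:]-th)<=0)[0];return [(round(x[k],2),round(y[k],2)) for k in i]
e=[edge((324,r),(334,r)) for r in (200,201,202,203,204,205)];print(e)
print(onz(t,[k[-1] for k in e],51).round(1).tolist())
print(edge((325,195),(325,202)),edge((325,202),(325,211)))
print(edge((302,197.5),(308,197.5)),edge((309,197.8),(318,200)))
for p in[(309.3,197.6),(309.9,197.8),(310.5,198)]: print(p,onz(t,[p],81))
cv2.imwrite("pics/tp.png",cv2.resize(t["frame"][182:222,295:345],None,fx=14,fy=14,interpolation=cv2.INTER_CUBIC))
cv2.imwrite("pics/sp.png",cv2.resize(s["frame"][170:215,175:225],None,fx=14,fy=13,interpolation=cv2.INTER_CUBIC))
E
```

```text
[[312.0, 192.9], [320.0, 194.5]] [1.66758918e-01 5.70620979e+02] [ 536.02932518 -207.43510622   51.        ] 0.46140240082894673
[[309.0, 205.3], [318.0, 207.9]] [2.56841213e-01 5.52834802e+02] [ 501.09676706 -201.43977193   51.        ] 0.2494294376550686
[[(np.float64(329.9), np.float64(200.0))], [(np.float64(330.15), np.float64(201.0))], [(np.float64(329.9), np.float64(202.0))], [(np.float64(329.64), np.float64(203.0))], [(np.float64(329.38), np.float64(204.0))], [(np.float64(329.13), np.float64(205.0))]]
[[520.1, -244.5, 51.0], [517.4, -245.2, 51.0], [514.8, -244.5, 51.0], [512.1, -243.9, 51.0], [509.5, -243.3, 51.0], [506.8, -242.6, 51.0]]
[(np.float64(325.0), np.float64(197.51))] [(np.float64(325.0), np.float64(207.54))]
[(np.float64(305.54), np.float64(197.5))] [(np.float64(314.31), np.float64(199.1))]
(309.3, 197.6) [[ 523.549408   -186.50376649   81.        ]]
(309.9, 197.8) [[ 523.0730209  -188.05961878   81.        ]]
(310.5, 198) [[ 522.59665526 -189.61541102   81.        ]]
```

View pics/tp.png

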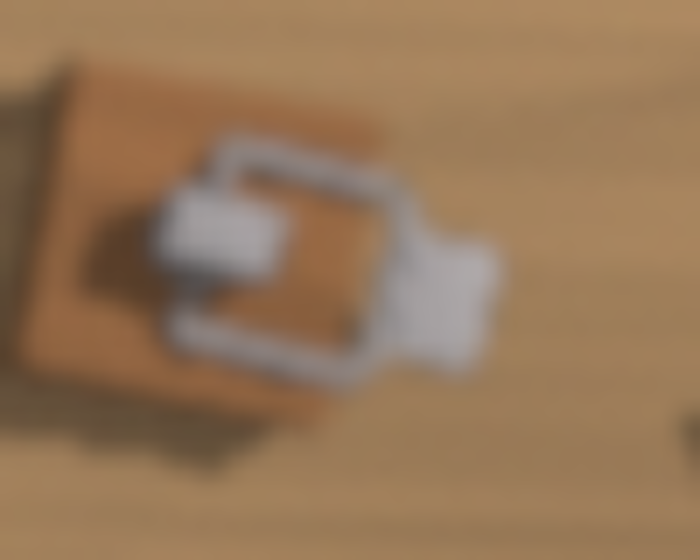

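View pics/sp.png

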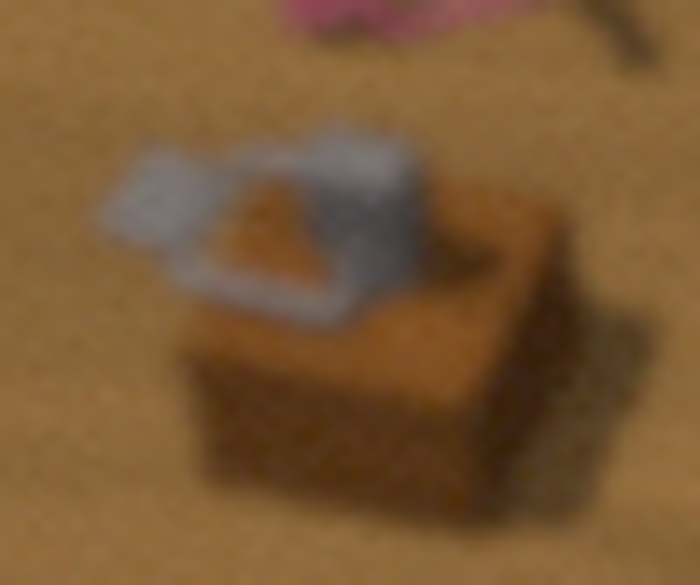

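```bash
cat >> h.py <<'E'
from scipy.spatial.transform import Rotation as Ro
def plan(target,yaw):
    o=robot.observe();R=Ro.from_euler("xyz",o["tool_rot"]).as_matrix()
    d=R.T@(np.array(target,float)-o["eef_pos"]); sp=-((yaw-o["tool_rot"][2]+np.pi/2)%np.pi-np.pi/2)
    print("t",round(o["time_s"],2),"pos",o["eef_pos"].round(1),"rot",o["tool_rot"].round(3),"F",o["contact_force"].round(1),"gap",round(o["finger_gap"],3))
    print("shift cm",(d/10).round(2),"spin",round(sp,3))
E
python3 - <<'E'
from h import *
import pickle
s=pickle.load(open("scene0.pkl","rb"));t=pickle.load(open("top0.pkl","rb"))
print(onz(t,[(308.7,198.8)],45),onz(s,[(200.2,181.7)],81),tri(t,(310.4,198),s,(200.2,181.7)))
plan((522.5,-189,130),-0.22)
E
```

```text
[[ 522.09416605 -189.05538819   45.        ]] [[ 522.79994899 -190.35949035   81.        ]] (array([ 522.68312771, -189.87251481,   80.90433878]), np.float64(1.0153084196881383))
t 0.1 pos [ 147.6 -581.   230.5] rot [-3.142e+00  2.000e-03 -1.322e+00] F [ 0.6 -0.6  0. ] gap 1.0
shift cm [-28.75 -45.99  10.1 ] spin -1.102
```

The two views agree on the knob: (522.6, -189.8), top at z = 80.9 against an expected 81. The block centre also fits. Moving above it now.

Call:
{"method": "jog_arm", "body": {"plan": [[-28.7, -46, 8, -1.1, 0], [-28.7, -46, 8, -1.1, 0], [-28.7, -46, 8, -1.1, 0], [-28.7, -46, 8, -1.1, 0], [-28.7, -46, 8, -1.1, 0]], "force": 40}}

```text
time_s: 0.52
eef_pos: [290.9, -430.9, 200.2]
tool_rot: [-3.141, 0.001, -0.692]
contact_force: [1.0, -0.6, 0.3]
finger_gap: 0.999
```

```bash
python3 -c "
from h import *
plan((522.5,-189.5,140),-0.22)"
```

```text
t 0.52 pos [ 290.9 -430.9  200.2] rot [-3.141e+00  1.000e-03 -6.920e-01] F [ 1.  -0.6  0.3] gap 0.999
shift cm [  2.45 -33.36   6.04] spin -0.472
```

Call:
{"method": "jog_arm", "body": {"plan": [[2.5, -33.4, 6, -0.47, 0], [2.5, -33.4, 6, -0.47, 0], [2.5, -33.4, 6, -0.47, 0], [2.5, -33.4, 6, -0.47, 0], [2.5, -33.4, 6, -0.47, 0]]}}

```text
time_s: 0.93
eef_pos: [432.9, -282.7, 163.6]
tool_rot: [-3.14, 0.001, -0.217]
contact_force: [-0.2, -0.5, 0.2]
finger_gap: 0.997
```

```bash
python3 -c "
from h import *
plan((522.5,-189.5,120),-0.22)"
```

```text
t 0.93 pos [ 432.9 -282.7  163.6] rot [-3.14e+00  1.00e-03 -2.17e-01] F [-0.2 -0.5  0.2] gap 0.997
shift cm [  6.74 -11.03   4.37] spin 0.003
```

Call:
{"method": "jog_arm", "body": {"plan": [[6.7, -11, 3, 0, 0], [6.7, -11, 3, 0, 0], [6.7, -11, 3, 0, 0], [6.7, -11, 3, 0, 0], [6.7, -11, 3, 0, 0]]}}

```text
time_s: 1.35
eef_pos: [522.9, -187.2, 132.3]
tool_rot: [-3.14, 0.003, -0.213]
contact_force: [-0.2, -0.2, -0.2]
finger_gap: 1.002
```

```bash
python3 -c "
from h import *
plan((522.5,-189.5,62),-0.22)
s=cam('scene');t=cam('top')
cv2.imwrite('pics/a1.png',np.hstack([cv2.resize(s['frame'][130:230,150:250],None,fx=4,fy=4,interpolation=2),cv2.resize(t['frame'][150:250,260:360],None,fx=4,fy=4,interpolation=2)]))"
```

```text
t 1.35 pos [ 522.9 -187.2  132.3] rot [-3.14e+00  3.00e-03 -2.13e-01] F [-0.2 -0.2 -0.2] gap 1.002
shift cm [0.03 0.25 7.03] spin 0.007
```

View pics/a1.png

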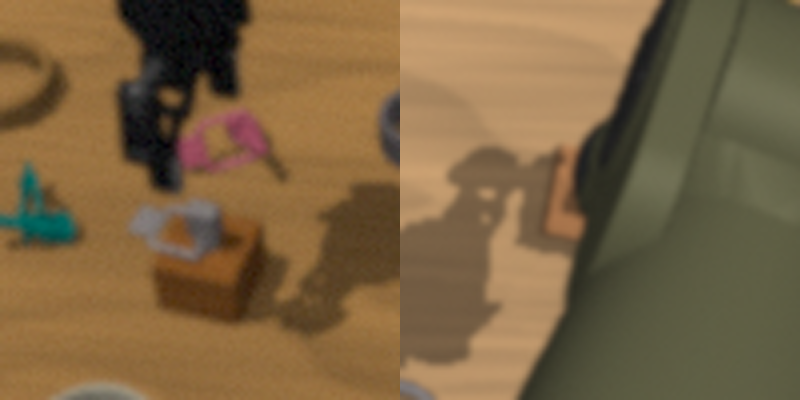

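```bash
python3 -c "
from h import *
s=cam('scene')
o=robot.observe();p=o['eef_pos'];y=o['tool_rot'][2];x=np.array([np.cos(y),np.sin(y),0])
P=[p+[0,0,13],p+[0,0,13]+50*x,p+[0,0,13]-50*x]
print((proj(s,P)-[150,130])*4)
"
```

```text
[[191.48444493 135.26450901]
 [159.48484091 187.8607222 ]
 [221.9781266   85.32686071]]
```

The fingertips sit where the projection puts them (near finger at (165,187), far finger at (225,88)). Descending.

Call:
{"method": "jog_arm", "body": {"plan": [[0, 0.2, 2, 0, 0], [0, 0.2, 4, 0, 0], [0, 0.2, 5.5, 0, 0], [0, 0.2, 7, 0, 0], [0, 0.2, 7, 0, 0]]}}

```text
time_s: 1.92
eef_pos: [517.5, -193.2, 61.4]
tool_rot: [-3.141, 0.006, -0.221]
contact_force: [-0.0, -0.1, 0.7]
finger_gap: 1.001
```

Call:
{"method": "jog_arm", "body": {"plan": [[0, 0, 0.1, 0, 0.5], [0, 0, 0.1, 0, 1], [0, 0, 0.1, 0, 1], [0, 0, 0.1, 0, 1], [0, 0, 0.1, 0, 1]], "force": 40}}

```text
time_s: 2.33
eef_pos: [518.1, -193.5, 61.3]
tool_rot: [-3.141, 0.004, -0.221]
contact_force: [-0.2, -0.8, 0.0]
finger_gap: 0.3
```

```bash
python3 -c "
from h import *
plan((522.5,-189.5,62),-0.22)
s=cam('scene')
cv2.imwrite('pics/a2.png',cv2.resize(s['frame'][150:220,160:240],None,fx=8,fy=8,interpolation=2))"
```

```text
t 2.33 pos [ 518.1 -193.5   61.3] rot [-3.141  0.004 -0.221] F [-0.2 -0.8  0. ] gap 0.3
shift cm [ 0.34 -0.49 -0.07] spin -0.001
```

View pics/a2.png

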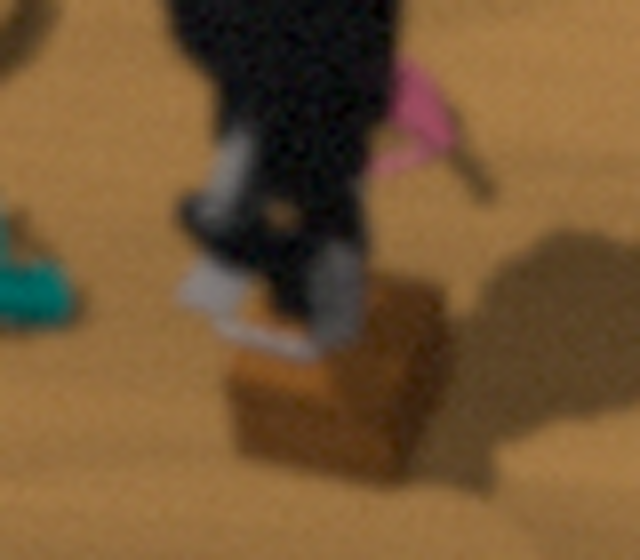

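The TCP settled about 6 mm off (518, -193.5). I'll recentre before closing.

Call:
{"method": "jog_arm", "body": {"plan": [[0.35, -0.45, 0.1, 0, 0.6], [0.35, -0.45, 0.1, 0, 0.6], [0.35, -0.45, 0.1, 0, 0.6]]}}

```text
time_s: 2.63
eef_pos: [522.9, -189.5, 60.2]
tool_rot: [-3.141, 0.004, -0.22]
contact_force: [0.1, -0.4, -0.3]
finger_gap: 0.399
```

```bash
python3 -c "
from h import *
plan((522.5,-189.5,60.5),-0.22)"
```

```text
t 2.63 pos [ 522.9 -189.5   60.2] rot [-3.141  0.004 -0.22 ] F [ 0.1 -0.4 -0.3] gap 0.399
shift cm [-0.04  0.01 -0.03] spin -0.0
```

Call:
{"method": "jog_arm", "body": {"plan": [[0, 0, 0, 0, 1], [0, 0, 0, 0, 1], [0, 0, 0, 0, 1], [0, 0, 0, 0, 1], [0, 0, 0, 0, 1]], "force": 40}}

```text
time_s: 3.05
eef_pos: [522.9, -189.3, 60.2]
tool_rot: [-3.14, 0.004, -0.22]
contact_force: [0.7, 1.4, 1.2]
finger_gap: 0.153
```

```bash
python3 -c "
from h import *
plan((522.5,-189.5,60.5),-0.22)
s=cam('scene')
cv2.imwrite('pics/a3.png',cv2.resize(s['frame'][150:220,160:240],None,fx=8,fy=8,interpolation=2))"
```

```text
t 3.05 pos [ 522.9 -189.3   60.2] rot [-3.14   0.004 -0.22 ] F [0.7 1.4 1.2] gap 0.153
shift cm [-0.03  0.03 -0.03] spin 0.0
```

View pics/a3.png

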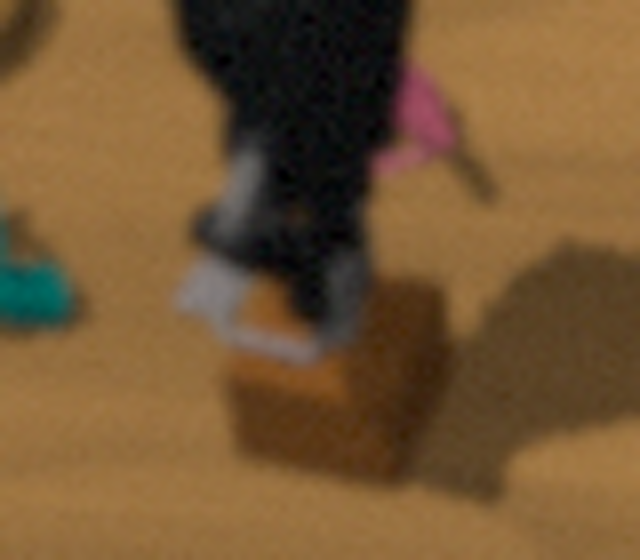

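The gap of 0.153 (13 mm) matches the 14 mm knob. Lifting.

Call:
{"method": "jog_arm", "body": {"plan": [[0, 0, -1, 0, 1], [0, 0, -3, 0, 1], [0, 0, -5, 0, 1], [0, 0, -7, 0, 1], [0, 0, -8.5, 0, 1]]}}

```text
time_s: 3.52
eef_pos: [523.5, -189.8, 147.4]
tool_rot: [-3.141, 0.003, -0.22]
contact_force: [0.6, -1.1, -2.2]
finger_gap: 0.154
```

```bash
python3 -c "
from h import *
plan((490.5,66.5,148),-0.03)
s=cam('scene')
cv2.imwrite('pics/a4.png',cv2.resize(s['frame'][120:220,160:240],None,fx=6,fy=6,interpolation=2))"
```

```text
t 3.52 pos [ 523.5 -189.8  147.4] rot [-3.141e+00  3.000e-03 -2.200e-01] F [ 0.6 -1.1 -2.2] gap 0.154
shift cm [-8.820e+00 -2.429e+01 -2.000e-02] spin -0.19
```

View pics/a4.png

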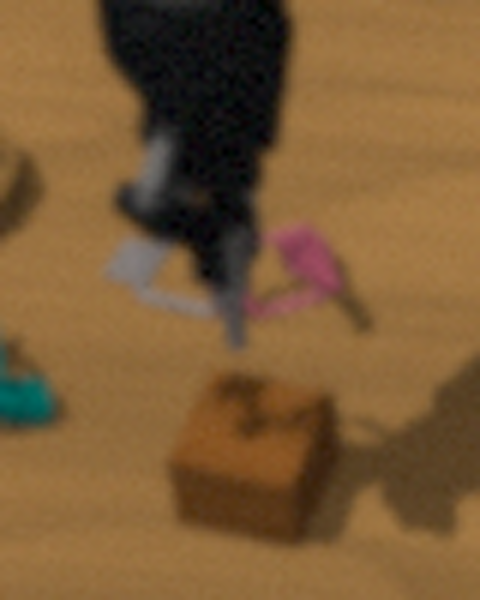

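The pin is out of the block, with the loop level and the shank tip visible at (235,350). Carrying it to the stand.

Call:
{"method": "jog_arm", "body": {"plan": [[-8.8, -24.3, -0.5, -0.19, 1], [-8.8, -24.3, -0.5, -0.19, 1], [-8.8, -24.3, -0.5, -0.19, 1], [-8.8, -24.3, -0.5, -0.19, 1], [-8.8, -24.3, -0.5, -0.19, 1]]}}

```text
time_s: 3.98
eef_pos: [497.4, 18.6, 153.2]
tool_rot: [3.141, -0.001, -0.031]
contact_force: [1.0, 0.3, -2.1]
finger_gap: 0.151
```

```bash
python3 -c "
from h import *
plan((490.5,66.5,150),-0.03)"
```

```text
t 3.98 pos [497.4  18.6 153.2] rot [ 3.141e+00 -1.000e-03 -3.100e-02] F [ 1.   0.3 -2.1] gap 0.151
shift cm [-0.84 -4.77  0.31] spin -0.001
```

Call:
{"method": "jog_arm", "body": {"plan": [[-0.4, -2.4, 0.2, 0, 1], [-0.8, -4.8, 0.3, 0, 1], [-0.8, -4.8, 0.3, 0, 1], [-0.8, -4.8, 0.3, 0, 1], [-0.8, -4.8, 0.3, 0, 1]]}}

```text
time_s: 4.4
eef_pos: [490.8, 66.4, 150.0]
tool_rot: [3.141, -0.001, -0.031]
contact_force: [0.9, -0.2, -1.2]
finger_gap: 0.156
```

```bash
python3 -c "
from h import *
import pickle
plan((490.5,66.5,150),-0.03)
s=cam('scene');t=cam('top');pickle.dump((s,t),open('b1.pkl','wb'))
cv2.imwrite('pics/b1.png',cv2.resize(s['frame'][120:220,250:350],None,fx=6,fy=6,interpolation=2))
cv2.imwrite('pics/b1t.png',cv2.resize(t['frame'][170:240,160:260],None,fx=7,fy=7,interpolation=2))"
```

```text
t 4.4 pos [490.8  66.4 150. ] rot [ 3.141e+00 -1.000e-03 -3.100e-02] F [ 0.9 -0.2 -1.2] gap 0.156
shift cm [-0.03 -0.    0.  ] spin -0.001
```

View pics/b1.png

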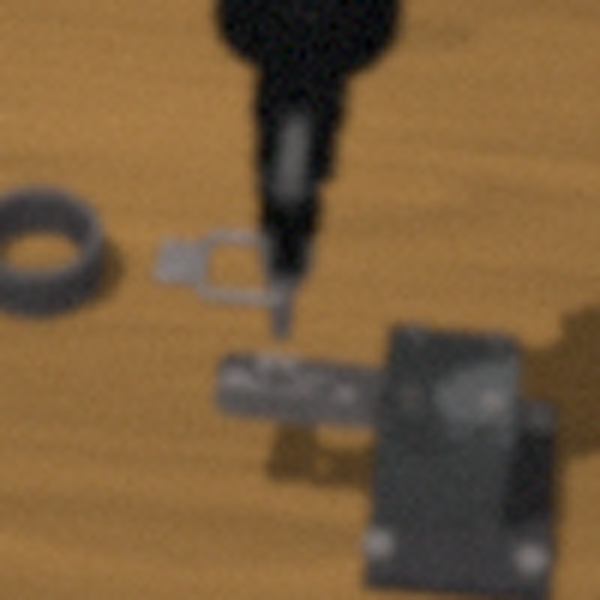

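View pics/b1t.png

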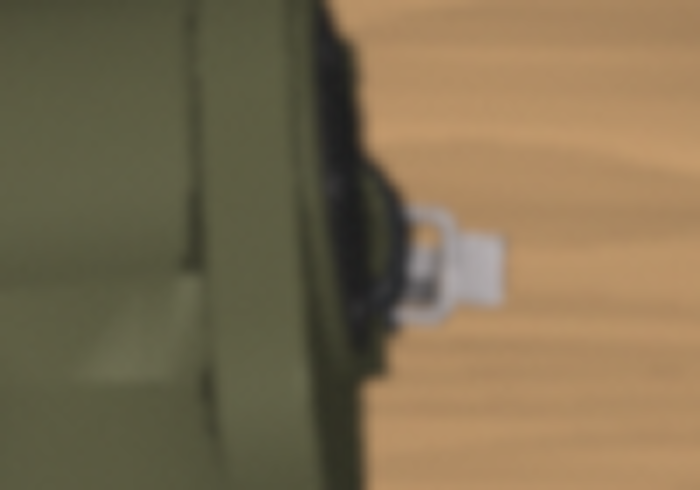

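```bash
python3 - <<'E'
from h import *
import pickle
s,t=pickle.load(open('b1.pkl','rb'))
p=robot.observe()['eef_pos']
print("pred tip scene",proj(s,[[p[0],p[1],p[2]-49.2],[p[0],p[1],p[2]-46]]), "hole pred",proj(s,[[490,66.4,75],[492.3,65.1,75]]))
print("tip at z101",onz(s,[(296.5,175.0)],101))
T=cv2.cvtColor(t["frame"],cv2.COLOR_BGR2HSV)[198:220,214:238]
print("\n".join(" ".join("%3d"%v for v in r) for r in T[...,1]))
S=cv2.cvtColor(s["frame"],cv2.COLOR_BGR2HSV)[155:190,272:304]
print("\n".join(" ".join("%3d"%v for v in r) for r in S[...,1]));print()
print("\n".join(" ".join("%3d"%v for v in r) for r in S[...,2]))
E
```

```text
pred tip scene [[296.61022449 175.25975666]
 [296.67216448 174.41617813]] hole pred [[296.33855226 181.71848553]
 [295.8063119  182.29730477]]
tip at z101 [[490.18176667  65.51065403 101.        ]]
 50  20  64  94  98  98 100 102 103 107 110 112 112 112 112 112 111 111 111 111 110 111 110 110
 53  25  24  52  55  58  65  67  70  81 100 110 111 111 111 111 111 111 110 110 111 110 111 110
 59  24   0  14  22  28  34  35  33  45  73 100 110 110 110 111 111 110 111 110 111 110 110 111
 55  29   6   9  29  39  48  44  30  25  44  83 107 110 110 110 110 110 110 110 112 111 110 110
 56  38   6  26  71  86  91  87  60  29  31  64  89  93  96  99  99 103 107 111 111 112 111 111
 65  47   0  26  85  99 104 104  84  37  19  33  45  48  53  59  65  76  98 109 111 111 110 110
 68  46  11  24  65  75  84  90  79  36  13  11  15  15  18  22  26  41  82 108 110 112 111 110
 60  42   0   5  28  38  45  52  51  24   9   8   9   7   9   9  10  29  79 107 111 111 111 111
 55  33   5   5   8  11  15  20  25  16   8   8   8   9   9   7   9  31  82 108 111 111 111 111
 57  26   6   9   5   9  10  11  18  1
[... 9470 characters left out ...]
 104 105 107 109 101  94  90  90  95  95 100 101 101  92  85
144 145 147 143 143 144 145 146 142 147 143 146 142 128 104  92  91  91  92  90  92  93  92  91  90  94  97  97  99  97  87  88
142 143 143 145 143 144 145 142 142 145 144 145 138 122 102  89  85  82  85  83  86  84  85  85  84  85  87  90  86  89  87  85
146 144 145 143 143 145 144 142 147 143 146 145 141 129 109  95  90  86  86  82  84  85  84  79  81  82  83  78  81  83  82  85
145 145 142 141 142 146 140 140 143 141 145 142 142 134 121 108 100  95  92  89  86  88  88  85  84  83  77  81  77  83  86  86
143 139 142 144 143 144 141 142 141 140 144 142 142 140 138 125 122 117 110 109 105 108 101  97  92  90  87  85  78  84  88  89
```

```bash
python3 - <<'E'
from h import *
import pickle
s,t=pickle.load(open('b1.pkl','rb'))
w=onz(t,[(231.4,207.9),(231.4,204.5),(231.35,211)],140.8);print("tab end",w)
# arms: upper wire row~200.2 at cols 217-221, lower ~214.?
print(onz(t,[(219,200.2),(219,215.2)],140.8))
print("scene tip",onz(s,[(296.5,175.2)],100.8),"hole scene",onz(s,[(295.75,182.3)],75))
E
```

```text
tab end [[490.51336382  10.15846744 140.8       ]
 [498.8232621   10.39996759 140.8       ]
 [482.94006058  10.06085483 140.8       ]]
[[508.55941707  41.07014403 140.8       ]
 [471.90446983  39.94332084 140.8       ]]
scene tip [[490.7269464   65.55280012 100.8       ]] hole scene [[492.32616276  64.94963807  75.        ]]
```

Call:
{"method": "jog_arm", "body": {"plan": [[0, 0, 0.7, 0, 1], [0, 0, 1.4, 0, 1], [0, 0, 2.1, 0, 1], [0, 0, 2.1, 0, 1]]}}

```text
time_s: 4.83
eef_pos: [489.7, 65.2, 127.0]
tool_rot: [3.14, 0.002, -0.033]
contact_force: [-0.5, -0.7, -1.6]
finger_gap: 0.152
```

```bash
python3 -c "
from h import *
import pickle
plan((490.5,66.5,126),-0.03)
s=cam('scene');t=cam('top');pickle.dump((s,t),open('b2.pkl','wb'))
cv2.imwrite('pics/b2.png',cv2.resize(s['frame'][150:210,260:340],None,fx=9,fy=9,interpolation=2))
cv2.imwrite('pics/b2t.png',cv2.resize(t['frame'][170:240,160:260],None,fx=7,fy=7,interpolation=2))"
```

```text
t 4.83 pos [489.7  65.2 127. ] rot [ 3.14e+00  2.00e-03 -3.30e-02] F [-0.5 -0.7 -1.6] gap 0.152
shift cm [ 0.08 -0.13  0.1 ] spin -0.003
```

View pics/b2.png

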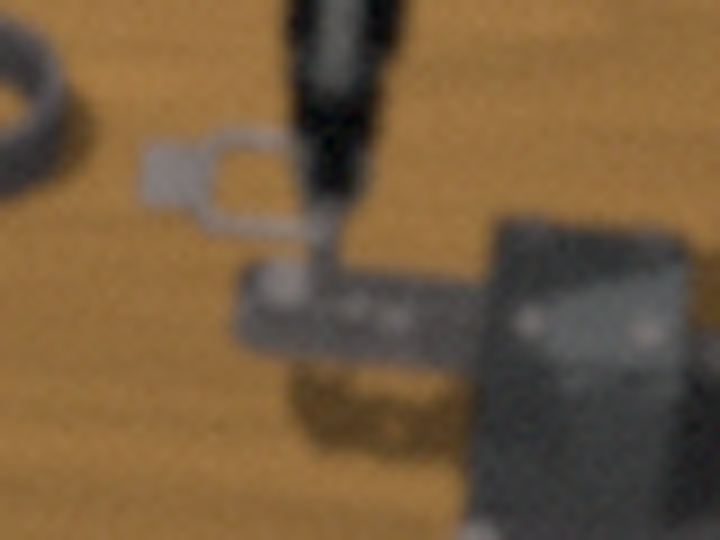

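View pics/b2t.png

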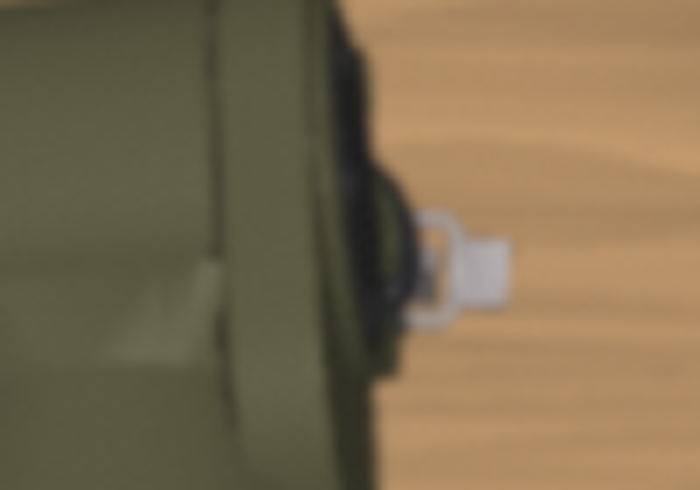

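The shank tip covers the dark hole mouth at about (322,288) in the crop. Descending in small steps and checking the force.

Call:
{"method": "jog_arm", "body": {"plan": [[0.05, -0.06, 0.1, 0, 1], [0.05, -0.06, 0.2, 0, 1], [0.05, -0.06, 0.3, 0, 1], [0.05, -0.06, 0.35, 0, 1]]}}

```text
time_s: 5.27
eef_pos: [491.0, 66.2, 124.9]
tool_rot: [3.141, 0.0, -0.033]
contact_force: [-0.4, -0.5, -1.8]
finger_gap: 0.153
```

Call:
{"method": "jog_arm", "body": {"plan": [[-0.05, 0.04, 0.1, 0, 1], [-0.05, 0.04, 0.2, 0, 1], [-0.05, 0.04, 0.2, 0, 1]]}}

```text
time_s: 5.52
eef_pos: [490.4, 65.8, 122.7]
tool_rot: [3.141, 0.001, -0.033]
contact_force: [0.4, 0.1, -1.4]
finger_gap: 0.153
```

The tip should now be at z ≈ 73.5, below the bar's top face, with no contact force, so it looks to be in the mouth. Continuing slowly.

Call:
{"method": "jog_arm", "body": {"plan": [[0, 0, 0.1, 0, 1], [0, 0, 0.2, 0, 1], [0, 0, 0.3, 0, 1]]}}

```text
time_s: 5.77
eef_pos: [489.9, 66.1, 119.6]
tool_rot: [3.142, 0.001, -0.033]
contact_force: [-2.3, 0.5, 0.4]
finger_gap: 0.158
```

Call:
{"method": "jog_arm", "body": {"plan": [[-0.07, 0, 0.05, 0, 1], [-0.07, 0, 0.1, 0, 1], [-0.07, 0, 0.15, 0, 1]]}}

```text
time_s: 6.02
eef_pos: [489.2, 66.1, 118.0]
tool_rot: [3.141, 0.001, -0.033]
contact_force: [-0.4, 0.3, -2.4]
finger_gap: 0.153
```

Forces dropped to zero. Going deeper.

Call:
{"method": "jog_arm", "body": {"plan": [[0, 0, 0.15, 0, 1], [0, 0, 0.3, 0, 1], [0, 0, 0.45, 0, 1], [0, 0, 0.6, 0, 1]]}}

```text
time_s: 6.35
eef_pos: [489.3, 66.1, 111.8]
tool_rot: [3.141, 0.001, -0.033]
contact_force: [-0.5, 1.1, -1.1]
finger_gap: 0.155
```

Call:
{"method": "jog_arm", "body": {"plan": [[0, 0, 0.2, 0, 1], [0, 0, 0.4, 0, 1], [0, 0, 0.6, 0, 1], [0, 0, 0.8, 0, 1]]}}

```text
time_s: 6.68
eef_pos: [489.2, 66.2, 103.6]
tool_rot: [3.141, 0.001, -0.032]
contact_force: [-0.6, 1.0, -0.7]
finger_gap: 0.156
```

```bash
python3 -c "
from h import *
plan((489.3,66.1,90),-0.03)
print(robot.observe()['wrist_torque'])
s=cam('scene')
cv2.imwrite('pics/b3.png',cv2.resize(s['frame'][150:210,260:340],None,fx=9,fy=9,interpolation=2))"
```

```text
t 6.68 pos [489.2  66.2 103.6] rot [ 3.141e+00  1.000e-03 -3.200e-02] F [-0.6  1.  -0.7] gap 0.156
shift cm [0.01 0.01 1.36] spin -0.002
[0.22077914 0.1070983  0.05577599]
```

View pics/b3.png

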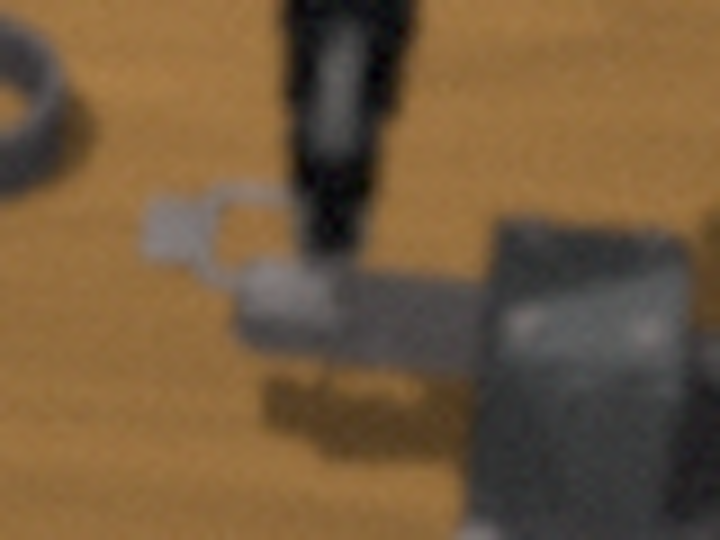

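The tab dropped by the expected amount, so the pin has not slipped in the grip and is in the hole. Continuing to the shoulder.

Call:
{"method": "jog_arm", "body": {"plan": [[0, 0, 0.2, 0, 1], [0, 0, 0.4, 0, 1], [0, 0, 0.6, 0, 1], [0, 0, 0.8, 0, 1], [0, 0, 0.9, 0, 1]]}}

```text
time_s: 7.15
eef_pos: [488.9, 66.1, 93.9]
tool_rot: [3.141, 0.002, -0.032]
contact_force: [-1.0, -0.0, -1.6]
finger_gap: 0.158
```

Call:
{"method": "jog_arm", "body": {"plan": [[0, 0, 0.05, 0, 1], [0, 0, 0.1, 0, 1], [0, 0, 0.15, 0, 1]]}}

```text
time_s: 7.4
eef_pos: [488.9, 66.2, 92.4]
tool_rot: [3.142, 0.002, -0.033]
contact_force: [-0.2, 0.4, -1.8]
finger_gap: 0.152
```

Call:
{"method": "jog_arm", "body": {"plan": [[0, 0, 0.05, 0, 1], [0, 0, 0.1, 0, 1], [0, 0, 0.15, 0, 1]]}}

```text
time_s: 7.65
eef_pos: [489.0, 66.2, 90.9]
tool_rot: [3.142, 0.002, -0.033]
contact_force: [-0.5, 0.6, 0.1]
finger_gap: 0.153
```

Call:
{"method": "jog_arm", "body": {"plan": [[0, 0, 0.05, 0, 1], [0, 0, 0.1, 0, 1]]}}

```text
time_s: 7.82
eef_pos: [489.0, 66.2, 90.1]
tool_rot: [-3.142, 0.002, -0.032]
contact_force: [-3.2, 0.3, 7.3]
finger_gap: 0.152
```

The shoulder has seated: 7 N at TCP z = 90.1, where 90.2 was predicted. Holding briefly, then releasing.

Call:
{"method": "jog_arm", "body": {"plan": [[0, 0, 0, 0, 1], [0, 0, 0, 0, 1], [0, 0, 0, 0, 0.4], [0, 0, 0, 0, 0.4], [0, 0, 0, 0, 0.4]]}}

```text
time_s: 8.23
eef_pos: [489.3, 66.0, 90.2]
tool_rot: [3.141, 0.001, -0.033]
contact_force: [1.3, 0.3, -0.3]
finger_gap: 0.568
```

Call:
{"method": "jog_arm", "body": {"plan": [[0, 0, 0, 0, 0.4], [0, 0, -2, 0, 0.4], [0, 0, -4.5, 0, 0.4], [0, 0, -6, 0, 0.4], [0, 0, -6, 0, 0.4]]}}

```text
time_s: 8.65
eef_pos: [491.8, 66.3, 153.5]
tool_rot: [-3.141, -0.004, -0.033]
contact_force: [0.7, 0.5, 0.0]
finger_gap: 0.599
```

```bash
python3 -c "
from h import *
import pickle
plan((489.3,66.1,150),-0.03)
s=cam('scene');t=cam('top');pickle.dump((s,t),open('b4.pkl','wb'))
cv2.imwrite('pics/b4.png',cv2.resize(s['frame'][150:210,260:340],None,fx=9,fy=9,interpolation=2))
cv2.imwrite('pics/b4t.png',cv2.resize(t['frame'][170:240,160:260],None,fx=7,fy=7,interpolation=2))"
```

```text
t 8.65 pos [491.8  66.3 153.5] rot [-3.141 -0.004 -0.033] F [0.7 0.5 0. ] gap 0.599
shift cm [-0.25  0.03  0.35] spin -0.003
```

View pics/b4.png

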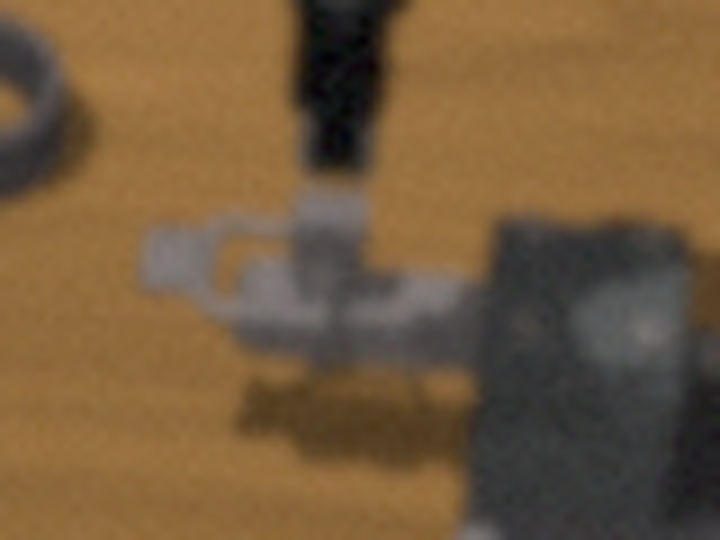

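View pics/b4t.png

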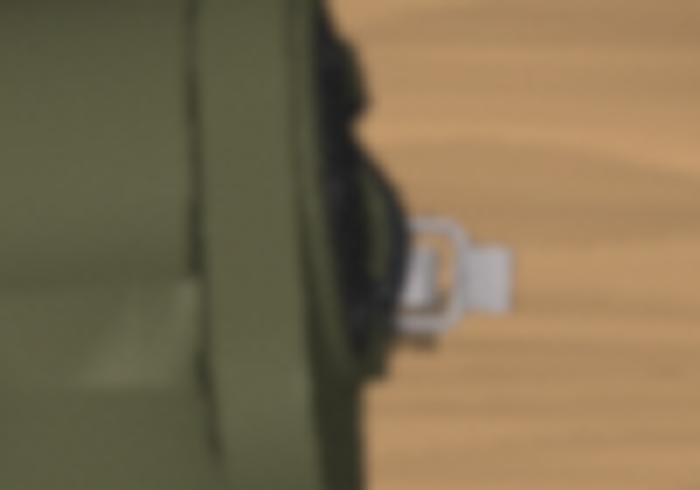

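The pin is home and upright, with the shoulder on the bar and the loop level over the nose. The tab is at (180,260) in the scene crop and (490,278) in the top crop. Next I'll shut the fingers and place them just outboard of the nose, above the tab.

Call:
{"method": "jog_arm", "body": {"plan": [[-0.3, 2.4, 0, 0, 1], [-0.4, 4.8, 0.5, 0, 1], [-0.4, 4.8, 1, 0, 1], [-0.4, 4.8, 1.5, 0, 1], [-0.4, 4.8, 1.5, 0, 1]]}}

```text
time_s: 9.17
eef_pos: [483.0, 18.3, 133.6]
tool_rot: [3.142, 0.003, -0.033]
contact_force: [-0.9, 0.3, -0.6]
finger_gap: 0.003
```

```bash
python3 -c "
from h import *
import pickle
plan((487.8,18.1,100),-0.03)
s=cam('scene');t=cam('top');pickle.dump((s,t),open('b5.pkl','wb'))
cv2.imwrite('pics/b5.png',cv2.resize(s['frame'][150:210,260:340],None,fx=9,fy=9,interpolation=2))
cv2.imwrite('pics/b5t.png',cv2.resize(t['frame'][170:240,160:260],None,fx=7,fy=7,interpolation=2))"
```

```text
t 9.17 pos [483.   18.3 133.6] rot [ 3.142e+00  3.000e-03 -3.300e-02] F [-0.9  0.3 -0.6] gap 0.003
shift cm [0.49 0.01 3.36] spin -0.003
```

View pics/b5.png

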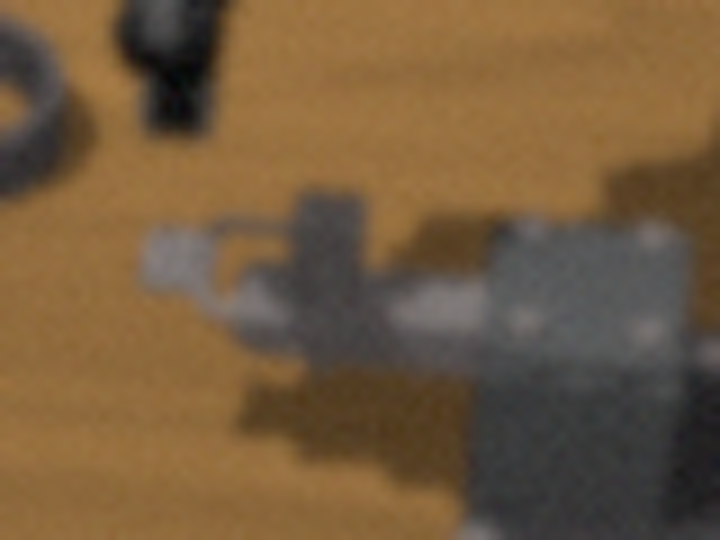

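View pics/b5t.png

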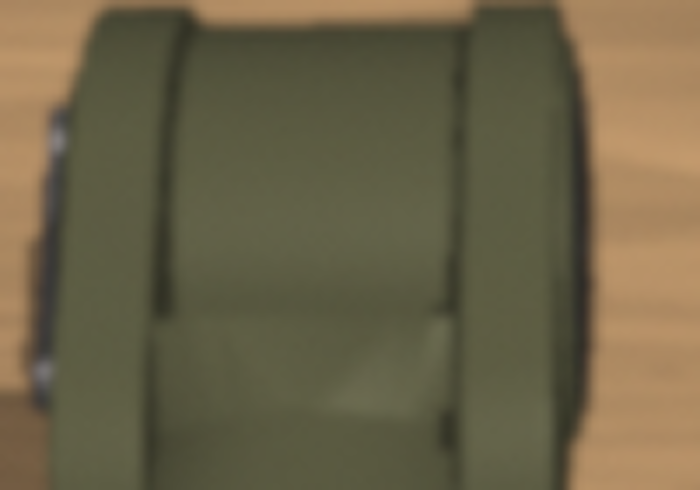

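Call:
{"method": "jog_arm", "body": {"plan": [[0.45, 0, 1, 0, 1], [0.45, 0, 2.2, 0, 1], [0.45, 0, 3.3, 0, 1], [0.45, 0, 4, 0, 1]]}}

```text
time_s: 9.6
eef_pos: [488.1, 19.2, 93.2]
tool_rot: [3.142, 0.002, -0.031]
contact_force: [-0.6, -0.0, -0.3]
finger_gap: 0.0
```

```bash
python3 -c "
from h import *
plan((487.8,18.1,83),-0.03)"
```

```text
t 9.6 pos [488.1  19.2  93.2] rot [ 3.142e+00  2.000e-03 -3.100e-02] F [-0.6 -0.  -0.3] gap 0.0
shift cm [-0.02  0.11  1.02] spin -0.001
```

Call:
{"method": "jog_arm", "body": {"plan": [[0, 0.1, 0.3, 0, 1], [0, 0.1, 0.6, 0, 1], [0, 0.1, 0.9, 0, 1], [0, 0.1, 1.2, 0, 1], [0, 0.1, 1.5, 0, 1]]}}

```text
time_s: 10.02
eef_pos: [488.4, 18.3, 78.3]
tool_rot: [-3.142, 0.001, -0.031]
contact_force: [0.8, 0.3, -0.0]
finger_gap: -0.002
```

Call:
{"method": "jog_arm", "body": {"plan": [[0, 0, 0.3, 0, 1], [0, 0, 0.6, 0, 1], [0, 0, 0.8, 0, 1]]}}

```text
time_s: 10.27
eef_pos: [488.4, 18.2, 70.1]
tool_rot: [-3.142, 0.001, -0.031]
contact_force: [0.3, 0.1, -0.1]
finger_gap: 0.002
```

```bash
python3 -c "
from h import *
plan((487.8,18.1,60),-0.03)
s=cam('scene')
cv2.imwrite('pics/b6.png',cv2.resize(s['frame'][150:210,260:340],None,fx=9,fy=9,interpolation=2))"
```

```text
t 10.27 pos [488.4  18.2  70.1] rot [-3.142e+00  1.000e-03 -3.100e-02] F [ 0.3  0.1 -0.1] gap 0.002
shift cm [-0.06  0.01  1.01] spin -0.001
```

View pics/b6.png

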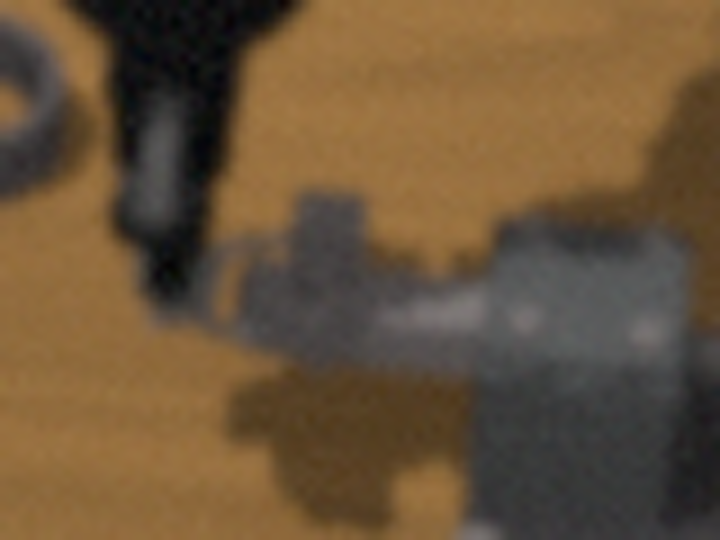

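The fingertip is on the tab and the loop is swinging down against its weak spring. Continuing.

Call:
{"method": "jog_arm", "body": {"plan": [[0, 0, 0.2, 0, 1], [0, 0, 0.4, 0, 1], [0, 0, 0.6, 0, 1]]}}

```text
time_s: 10.57
eef_pos: [488.2, 18.2, 63.7]
tool_rot: [-3.142, 0.002, -0.031]
contact_force: [-0.4, -0.4, 0.3]
finger_gap: 0.003
```

Call:
{"method": "jog_arm", "body": {"plan": [[0, 0, 0.15, 0, 1], [0, 0, 0.3, 0, 1], [0, 0, 0.45, 0, 1]]}}

```text
time_s: 10.82
eef_pos: [488.2, 18.2, 59.0]
tool_rot: [-3.142, 0.002, -0.031]
contact_force: [0.2, -0.2, 0.5]
finger_gap: 0.001
```

Call:
{"method": "jog_arm", "body": {"plan": [[0, 0, 0.1, 0, 1], [0, 0, 0.2, 0, 1], [0, 0, 0.3, 0, 1]]}}

```text
time_s: 11.07
eef_pos: [488.3, 18.2, 56.0]
tool_rot: [-3.142, 0.002, -0.031]
contact_force: [1.5, -0.2, -0.3]
finger_gap: -0.001
```

```bash
python3 -c "
from h import *
plan((487.8,18.1,60),-0.03)
s=cam('scene')
cv2.imwrite('pics/b7.png',cv2.resize(s['frame'][150:210,260:340],None,fx=9,fy=9,interpolation=2))"
```

```text
t 11.07 pos [488.3  18.2  56. ] rot [-3.142e+00  2.000e-03 -3.100e-02] F [ 1.5 -0.2 -0.3] gap -0.001
shift cm [-0.05  0.01 -0.4 ] spin -0.001
```

View pics/b7.png

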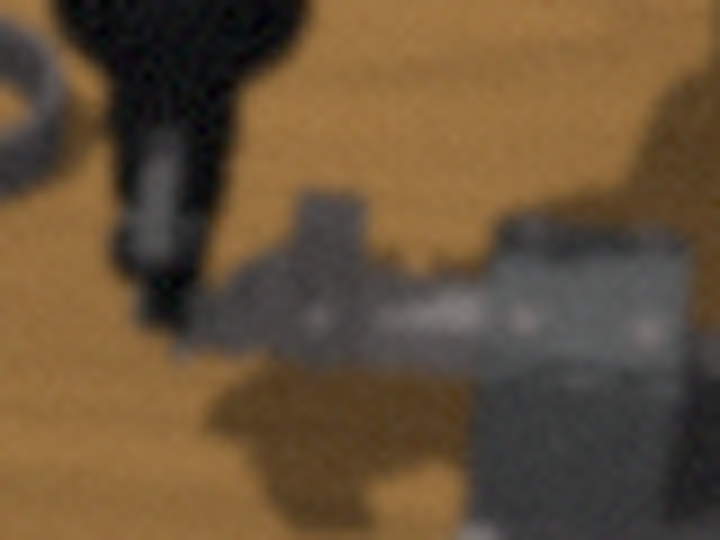

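The tip is narrower than assumed: its inner edge is at crop column 190, about 13 mm clear of the nose at 235, and it would slip off the tab near its end. I'll rise, move about 4.5 mm inward, and press again.

Call:
{"method": "jog_arm", "body": {"plan": [[0, 0, -0.6, 0, 1], [0, 0, -1.2, 0, 1], [0, -0.25, -1.2, 0, 1], [0, -0.45, -1.2, 0, 1], [0, -0.45, -1.1, 0, 1]]}}

```text
time_s: 11.53
eef_pos: [488.8, 23.1, 67.2]
tool_rot: [-3.141, 0.001, -0.031]
contact_force: [-0.5, -0.5, -0.4]
finger_gap: -0.0
```

Call:
{"method": "jog_arm", "body": {"plan": [[-0.05, 0, 0.2, 0, 1], [-0.05, 0, 0.4, 0, 1], [-0.05, 0, 0.6, 0, 1]]}}

```text
time_s: 11.78
eef_pos: [488.1, 23.1, 60.9]
tool_rot: [-3.141, 0.001, -0.031]
contact_force: [-0.3, 0.5, 1.0]
finger_gap: 0.008
```

Call:
{"method": "jog_arm", "body": {"plan": [[0, 0, 0.1, 0, 1], [0, 0, 0.2, 0, 1], [0, 0, 0.3, 0, 1]]}}

```text
time_s: 12.03
eef_pos: [487.9, 23.1, 57.6]
tool_rot: [-3.141, 0.002, -0.031]
contact_force: [0.4, -0.2, 0.1]
finger_gap: 0.001
```

Call:
{"method": "jog_arm", "body": {"plan": [[0, 0, 0.1, 0, 1], [0, 0, 0.2, 0, 1]]}}

```text
time_s: 12.2
eef_pos: [487.9, 23.1, 55.5]
tool_rot: [-3.141, 0.002, -0.031]
contact_force: [0.3, -0.5, 2.0]
finger_gap: -0.0
```

```bash
python3 -c "
from h import *
plan((487.8,22.5,55),-0.03)
s=cam('scene')
cv2.imwrite('pics/b8.png',cv2.resize(s['frame'][150:210,260:340],None,fx=9,fy=9,interpolation=2))"
```

```text
t 12.2 pos [487.9  23.1  55.5] rot [-3.141e+00  2.000e-03 -3.100e-02] F [ 0.3 -0.5  2. ] gap -0.0
shift cm [-0.    0.06  0.05] spin -0.001
```

View pics/b8.png

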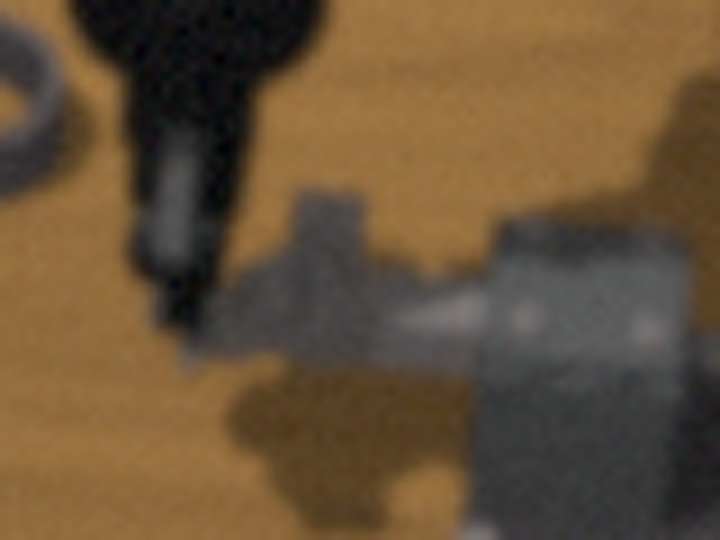

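Call:
{"method": "jog_arm", "body": {"plan": [[0, 0, 0.1, 0, 1], [0, 0, 0.2, 0, 1], [0, 0, 0.25, 0, 1]]}}

```text
time_s: 12.5
eef_pos: [488.0, 23.0, 52.8]
tool_rot: [-3.141, 0.001, -0.031]
contact_force: [-0.0, -0.1, 0.9]
finger_gap: -0.004
```

Call:
{"method": "jog_arm", "body": {"plan": [[0, 0, 0.1, 0, 1], [0, 0, 0.2, 0, 1]]}}

```text
time_s: 12.67
eef_pos: [488.1, 23.0, 50.8]
tool_rot: [-3.141, 0.001, -0.031]
contact_force: [-0.3, 0.4, 1.0]
finger_gap: 0.001
```

```bash
python3 -c "
from h import *
plan((487.8,22.5,55),-0.03)
s=cam('scene');t=cam('top')
cv2.imwrite('pics/b9.png',np.hstack([cv2.resize(s['frame'][155:205,265:315],None,fx=8,fy=8,interpolation=2),cv2.resize(t['frame'][182:232,190:240],None,fx=8,fy=8,interpolation=2)]))"
```

```text
t 12.67 pos [488.1  23.   50.8] rot [-3.141e+00  1.000e-03 -3.100e-02] F [-0.3  0.4  1. ] gap 0.001
shift cm [-0.03  0.05 -0.42] spin -0.001
```

View pics/b9.png

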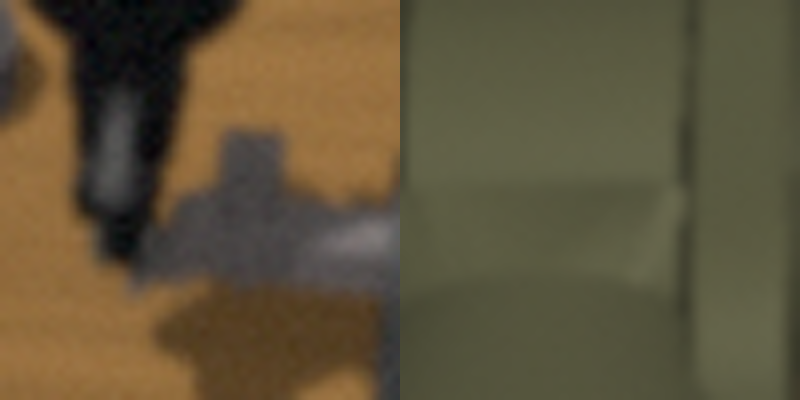

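```bash
cat >> h.py <<'E'
def loopproj(f,r,th,off=0):
    u=np.array([-.03,-1,0]);v=np.array([1,-.03,0])
    return proj(f,[np.array([489.2,66.1,81.])+r*(u*np.cos(th)+np.array([0,0,-1])*np.sin(th))+v*off])[0]
E
python3 -c "
from h import *
s=cam('scene')
for th in(.4,.5,.6,.7,.8): print(th,*[((loopproj(s,r,th,o)-[265,155])*8).round().tolist() for r,o in((55,12),(55,-12),(42,12),(36,20))])
o=robot.observe()['eef_pos']; print('tip',[((proj(s,[o+[x,y,0]])[0]-[265,155])*8).round().tolist() for x,y in((0,0),(14,7),(14,11),(14,-7))])
print('nose',[((proj(s,[[488.3+11,y,65]])[0]-[265,155])*8).round().tolist() for y in (36,39)])
"
```

```text
0.4 [96.0, 254.0] [104.0, 203.0] [131.0, 247.0] [145.0, 261.0]
0.5 [102.0, 265.0] [110.0, 214.0] [136.0, 255.0] [149.0, 268.0]
0.6 [110.0, 275.0] [118.0, 224.0] [142.0, 263.0] [155.0, 275.0]
0.7 [120.0, 284.0] [127.0, 234.0] [149.0, 271.0] [161.0, 282.0]
0.8 [130.0, 293.0] [138.0, 243.0] [157.0, 278.0] [168.0, 288.0]
tip [[121.0, 248.0], [138.0, 280.0], [150.0, 281.0], [97.0, 277.0]]
nose [[158.0, 247.0], [167.0, 248.0]]
```

The projection puts the loop angle near 0.8, so it may have snapped already. I'll press 2 mm more, then retreat outward and up to check.

Call:
{"method": "jog_arm", "body": {"plan": [[0, 0, 0.1, 0, 1], [0, 0, 0.2, 0, 1], [0, 0, 0.2, 0, 1]]}}

```text
time_s: 13.07
eef_pos: [487.7, 23.0, 48.5]
tool_rot: [-3.141, 0.002, -0.031]
contact_force: [0.7, -0.3, 0.1]
finger_gap: 0.001
```

Call:
{"method": "jog_arm", "body": {"plan": [[0, 0, -0.3, 0, 1], [0, 0.5, -1, 0, 1], [0, 2, -3, 0, 1], [0, 4, -6, 0, 1], [0, 6, -9, 0, 1]]}}

```text
time_s: 13.48
eef_pos: [484.9, -37.6, 139.4]
tool_rot: [-3.142, 0.004, -0.03]
contact_force: [0.4, -0.1, 1.0]
finger_gap: -0.002
```

Call:
{"method": "jog_arm", "body": {"plan": [[0, 4, -4, 0, 1], [0, 8, -4, 0, 1], [0, 12, -4, 0, 1], [0, 14, -4, 0, 1], [0, 14, -4, 0, 1]]}}

```text
time_s: 13.9
eef_pos: [481.1, -182.8, 180.8]
tool_rot: [3.139, 0.002, -0.035]
contact_force: [-1.0, 0.3, -0.1]
finger_gap: -0.002
```

```bash
python3 -c "
from h import *
plan((487.8,22.5,55),-0.03)
s=cam('scene');t=cam('top')
cv2.imwrite('pics/c1.png',np.hstack([cv2.resize(s['frame'][155:205,265:315],None,fx=8,fy=8,interpolation=2),cv2.resize(t['frame'][182:232,190:240],None,fx=8,fy=8,interpolation=2)]))"
```

```text
t 13.9 pos [ 481.1 -182.8  180.8] rot [ 3.139e+00  2.000e-03 -3.500e-02] F [-1.   0.3 -0.1] gap -0.002
shift cm [ -0.03 -20.58  12.52] spin -0.005
```

View pics/c1.png

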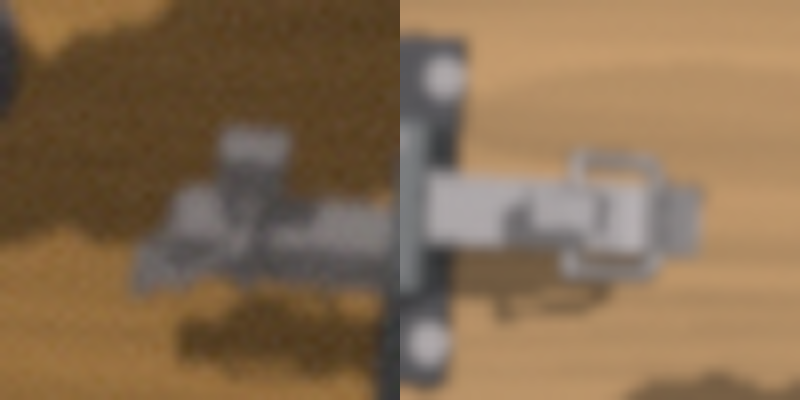

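```bash
python3 -c "
from h import *
t=cam('top');s=cam('scene')
for th in(.65,.7,.75,.8,.85,.9): print(th,'top end',((loopproj(t,55,th)-[190,182])*8+[400,0]).round(),'scene',((loopproj(s,55,th,12)-[265,155])*8).round(),((loopproj(s,55,th,-12)-[265,155])*8).round(),'wire top',((loopproj(t,36,th,0)-[190,182])*8+[400,0]).round())
S=cv2.cvtColor(t['frame'],cv2.COLOR_BGR2HSV)[...,1]
print(S[203:216,214:232])
x=s['frame'][155:205,265:315]
cv2.imwrite('pics/c2.png',np.hstack([cv2.convertScaleAbs(cv2.resize(x,None,fx=8,fy=8,interpolation=2),alpha=1.6),cv2.convertScaleAbs(cv2.resize(t['frame'][182:232,190:240],None,fx=8,fy=8,interpolation=2),alpha=1.2)]))"
```

```text
0.65 top end [710. 221.] scene [115. 280.] [123. 229.] wire top [662. 218.]
0.7 top end [705. 221.] scene [120. 284.] [127. 234.] wire top [658. 218.]
0.75 top end [700. 221.] scene [125. 289.] [133. 238.] wire top [655. 217.]
0.8 top end [694. 220.] scene [130. 293.] [138. 243.] wire top [652. 217.]
0.85 top end [689. 220.] scene [136. 298.] [144. 247.] wire top [648. 217.]
0.9 top end [683. 220.] scene [142. 302.] [149. 251.] wire top [644. 217.]
[[ 79  77  76  75  73  67  53  36  52  89 107 109 109 109 111 110 111 112]
 [ 64  63  66  70  70  68  59  37  34  66  89  95  98 103 109 111 111 111]
 [ 30  31  32  35  35  36  34  25  18  35  49  54  61  82 104 111 111 111]
 [ 10  10  11  10  11  13  13  11  10  12  15  18  25  60  98 110 111 111]
 [  9   9  10   7   9   9   9   9   8   8   8   7  18  57  99 111 111 110]
 [  9   7   8   7   9   9   8   9   8   8   8   7  19  59  99 111 111 110]
 [  9   9   8   9   8   9   8   7  10   8   8   7  19  58  99 110 111 111]
 [  7   7   9   9   9  10  10   9  10  10   9   9  21  58  98 110 111 110]
 [  8   8   8   7   7   9  10   9  10   8   8   9  24  61  99 111 111 110]
 [ 15  13  10   9  10   9  10   9   8  10  11  13  31  70 101 111 110 110]
 [ 36  32  28  25  24  22  18  13  18  31  34  37  51  80 104 110 111 110]
 [ 48  50  51  51  48  42  24  19  41  69  81  81  85  97 106 110 111 111]
 [ 31  33  35  37  35  28  23  32  67  98 106 106 107 109 110 110 111 111]]
```

View pics/c2.png

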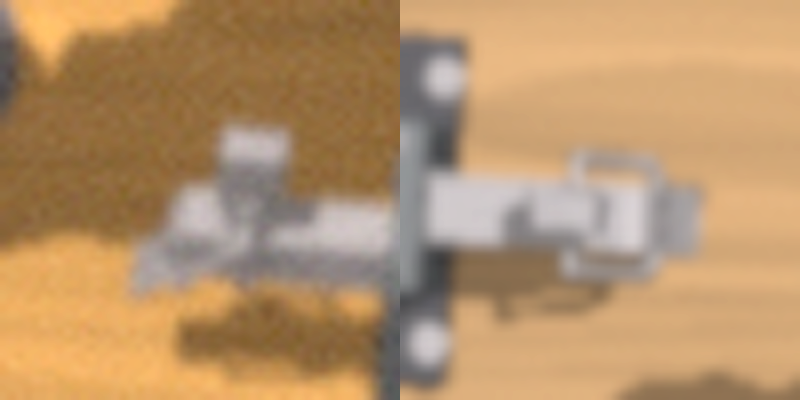

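```bash
python3 -c "
from h import *
t=cam('top');s=cam('scene')
p=(190+(563.5-400)/8-.5,182+212.5/8-.5);q=(265+253.5/8-.5,155+143/8-.5)
print(p,q,tri(t,p,s,q),proj(t,[[489.2,66.1,111]]),proj(s,[[489.2,66.1,111]]))
o=robot.observe();print(o['time_s'],o['contact_force'],np.abs(o['dq']).max())
cv2.imwrite('pics/end.png',cv2.resize(s['frame'],None,fx=1.5,fy=1.5))"
```

```text
(209.9375, 208.0625) (296.1875, 172.375) (array([489.47485259,  64.98095977, 110.22870312]), np.float64(1.6210725124496526)) [[209.78103699 208.12743901]] [[296.93765946 172.10676502]]
14.2 [-0.03980604 -0.22622837 -0.46912738] 0.0053863150197271305
```

View pics/end.png

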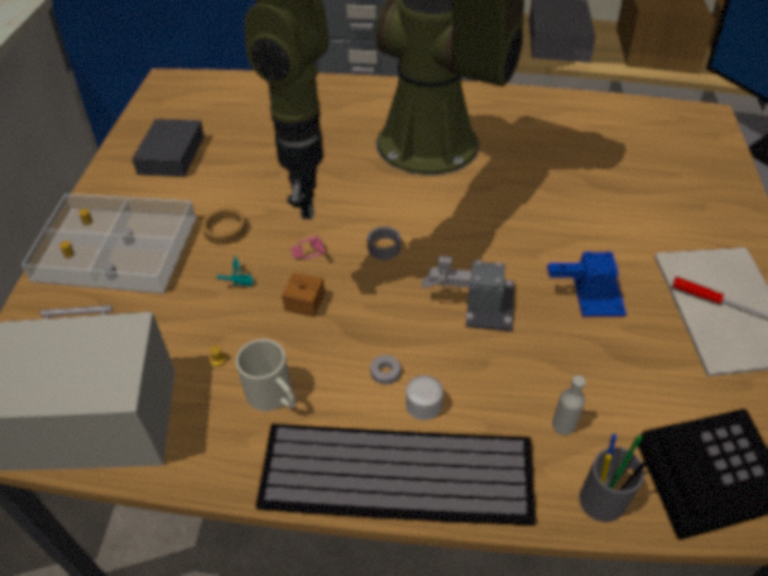

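The knob top measures z = 110 (111 if home) and is upright. The loop stays down at about 0.8 rad with the robot clear, and the other things have not moved. Handing in.

```bash
python3 -c "
from h import *
print(robot.job_done())"
```

```text
the job is handed in; nothing more can be done
None
```

The loop pin is in the drawbar's cross hole with its shoulder on the bar, and the loop is snapped under the nose. I handed the job in at about 14.2 s; it reports no verdict.

**What I did:** I lifted the pin from the block and lowered it into the hole in small steps, easing 0.7 mm sideways when it touched the edge. It seated at 7 N, where I expected the shoulder. After letting go, I pressed the tab down with the shut fingers until the loop snapped, then moved clear. The highest force I read was about 8 N, but readings come only at the end of each move, so brief peaks could have been higher.

**Last checks, with the robot clear:**
- **Loop:** it stays down on its own. The top view gives about 0.79 rad and the scene view 0.80–0.82 rad, against a required 0.75.
- **Pin:** it looks upright and in line with the bar, and the knob top measures z = 110 mm against 111 expected.
- **Other things:** none of them looks moved.

**Disagreements:**
- **Nose distance:** both cameras put the nose about 27 mm beyond the hole, not the stated 30 mm. I went by the visible hole.
- **Camera match:** the two views differed by 1–2.5 mm on the hole position before insertion, and their sight lines to the knob top missed each other by 1.6 mm at the end.
- **Snap force:** I read at most 2 N while pressing the loop and never caught the snap itself. That it snapped rests on the loop staying down in the pictures.

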